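# Find the shaft's flat and hold the drive collar on it

## Robot

A 6-joint arm with a two-finger parallel gripper is mounted at the origin on a cart in front of the work surface, level with it; the furniture and walls round the work are solid. World frame = base frame: x ahead of the robot, y to its left, z up, the work surface at z = 0. Lengths are in m, angles in degrees, forces in N, time in s.
With the tool pointing down it reaches from about 0.375 to 0.9 m from the base axis. Payload 3.1 kg.
Tool frame: the origin (TCP) lies between the finger pads; the fingertips stand 11 mm ahead of it and the grasp point (between the pads) lies 8 mm behind it; z points along the fingers, y is the direction in which the jaws open and shut (so a half turn about z gives the same grasp; the last joint's range is limited). The gripper opens to 87 mm and grips with 3 to 60 N. Pads are 19 mm wide; open, the fingers measure 117 mm over their backs; the gripper's body (75 mm by 190 mm) begins 51 mm behind the grasp point.
Start: joints at [-87.118, 30.224, 82.088, -0, 67.689, -10.227], TCP at [0.142, -0.609, 0.234] pointing down, gripper open.
Joint ranges: [-176.69, 176.69], [-43.24, 126.21], [12.49, 139.97], [-82, 262], [0, 151.66], [-163.58, 163.58]. Speed limits (degrees/s): [159.86, 159.86, 180, 180, 180, 180].

## Interface

Orientations are given as a 3x3 rotation matrix whose columns are the frame's x, y, z axes.
In Python, from rig import bot, vision gives the robot as it stands. The module is installed in compiled form; this text tells all that it offers.
- The arm moves only by the tool jog_arm, never from a script. Its argument "rows" is a list of rows, each an object with "dp": the shift along the tool's x, y, z in mm, a list of three; "turn": the turn, a rotation vector about the tool's x, y, z in degrees, a list of three; "grip": the opening, from 0 (shut) to 1 (fully open). A call has 1 to 10 rows; each row is the pose to reach, as a shift and turn from the pose commanded when the call began, along the tool's axes at that moment; what a row does not reach only later rows make up. A row lasts 1/10 s, in which the tool goes at most 50 mm and 8.59 degrees, less where a joint would pass 70% of its speed; a pose out of reach is approached as far as the arm can. A call with a gripper value outside its range is refused whole. The fingers move at their own pace and stop on an object; the grip force is fixed at half the most. Time passes only in rows, so rows that repeat a pose let the fingers close. It gives the time, the measured TCP pose, the force and the opening at its end, in the units of the state.
- bot.read_state(): the state, without advancing time (a new reading comes with each control period).
- vision.capture(name): name is "side" or "top"; returns (picture, depth): 480x640x3 uint8, red, green, blue; 480x640 float32, m along the optical axis (not along the pixel's ray), 0 where there is no reading.
- vision.camera_info(name): a dict with "vertical_fov" (degrees; the focal length in pixels is half the picture's height over the tangent of half this angle, whatever the lens; pixels are square), "cx", "cy" (the principal point, pixels), "k1" (the pictures are not rectified: a ray, as slopes to the right and down, at radius r is drawn at 1 + k1 r^2 times it, then the intrinsics apply), "position" and "rotation" of the camera in the world. Camera axes: x right, y down, z forward; pixel columns grow to the right and rows downward; lengths in m; the calibration is good to about 2 mm. A picture is of the moment at which its call begins. camera_info takes no time and is no camera call.
- bot.hand_in(): hands the job in, once; it reports no verdict.
The state is a dict: "time_s": time; "joint_positions": joint angles; "qvel": joint speeds; "tau": joint torques, N m; "position": TCP position; "tcp_rot": TCP orientation; "force": force on the tool from outside, world axes, zero at the start; "moment": the same for the moment, N m; "opening": opening from 0.0 (shut) to 1.0 (fully open).
Only numpy, scipy, OpenCV 4.12 (cv2) and the standard library are available. Lean on these libraries where they do the work, as an engineer would, in place of code of your own. Each camera call takes 0.05 s, during which the arm holds its last target.

## Task

The tablet counter's drive collar has to go back on its shaft, set screw on the flat. Turn the shaft by its D-shaped end until the yellow ground flat faces the red key rest, with the flat felt between your fingers as you pinch across it there; then let go, take the blue collar, set it fully down over the shaft against the shoulder with its brass set screw on the flat and facing the key rest, and finish while still gripping it and pressing it lightly down, so that the screw can be tightened. Leave the other things on the bench where they are.

Things in the scene. Friction and masses are not known exactly. Their poses are not given: they have to be found in the camera images.
- drive: Drive unit, fixed: white box, aluminium deck at z = 35 mm, upright shaft. Origin on the shaft's axis at bench height; z up; -x points from the shaft to the red key rest (slotted block 12 mm thick, 34 wide, 26 tall, its middle 82 mm from the axis; a red line runs from it to the shaft). The box reaches from x = -106 to +66 mm and y = -68 to +68 mm.
- spindle (a joint): Angle (rad) of the shaft about its upright axis, counter-clockwise from above; 0 when the flat faces the key rest. At angle q the flat looks along the drive's -x turned by q. Range -1.6 to 1.6; it stays where it is left (friction about 0.06 N m).
- flat: Yellow ground flat of the shaft's D-shaped end, turning with it. Origin on the shaft's axis 35 mm above the bench; its -x is the way the flat looks. The D is 20 mm across, from 45 to 83 mm above the bench; the flat runs its whole length, 6 mm off the axis, 16 mm wide. Fingers across flat and round back measure 16 mm, elsewhere up to 20. Pads closed on the flat square themselves to it.
- shoulder (a point): Centre of the top of the shaft's round shoulder (32 mm across, standing 10 mm above the deck), on the shaft's axis, 45 mm above the bench: the collar's underside sits here.
- collar: Loose blue shaft collar, 48 mm across, 30 mm tall, 0.12 kg, standing on the bench, bore (24 mm, through) upright. Origin at the centre of its underside, z up. Brass set screw at mid height on its -x side: head 9 mm across, 4 mm beyond the rim; its tip, 6 mm across, reaches in to 7.5 mm from the axis, so the collar goes down only with the screw over the flat. White tick on top above the screw.
- screw (a point): Outer end of the collar's set screw, 28 mm from the collar's axis and 15 mm above its underside.
- pill_box: Bystander: blue pill box with four lids, 47 x 132 x 29 mm; origin at its underside.
- tablet_cutter: Bystander: green tablet cutter, 100 x 47 x 21 mm; origin at its underside.
- bottle: Bystander: white tablet bottle, 38 mm across, 68 mm tall; origin at its underside.
- tape_roll: Bystander: roll of tape, 53 mm across, 18 mm tall; origin at its underside.
- cup: Bystander: stack of clear dosing pots, 46 mm across, 58 mm tall; origin at its underside.

How it is judged:
By the outcome, as a careful person would: the job done as asked, in the order asked, and still so for the second after the job is handed in, while the arm keeps its last pose, push and grip.
It also fails if it takes over 51 s, if anything falls off the work surface, if the arm or the gripper's body presses on something with over 40 N, if the wrist force passes 120 N, or if a joint passes its speed limit or range.

## Working session

There is one attempt and no reset: what is moved stays moved. The work goes in short steps, Python scripts to look and compute and a tool call to move; the robot and the scene stay as the last step left them, time stands still between calls to the robot, and variables do not carry over. Pictures are saved under pics/ and viewed, and the job is handed in when it is done.

Besides the shell and the picture viewer there is one more tool, called after ">>>" by a JSON object that holds its "api" and its "payload". jog_arm: Moves the arm, as the interface text tells. Its arguments: {"type":"object","properties":{"rows":{"type":"array"}},"required":["rows"]}

```bash
ls; mkdir -p pics; cat > h.py <<'E'
import numpy as np, cv2
from rig import bot, vision
def cap(n,tag):
    p,d=vision.capture(n); cv2.imwrite(f'pics/{tag}.png',p[:,:,::-1]); np.savez(f'pics/{tag}.npz',p=p,d=d); return p,d
def ray(n,uv):
    i=vision.camera_info(n); f=240/np.tan(np.radians(i['vertical_fov'])/2)
    uv=np.atleast_2d(np.asarray(uv,float))
    K=np.array([[f,0,i['cx']],[0,f,i['cy']],[0,0,1]])
    s=cv2.undistortPoints(uv[:,None],K,np.array([i['k1'],0,0,0.]))[:,0]
    R=np.array(i['rotation']); d=np.c_[s,np.ones(len(s))]
    return np.array(i['position']),d@R.T,d
def plane(n,uv,z):
    o,w,_=ray(n,uv); return o+w*((z-o[2])/w[:,2])[:,None]
def dep(n,uv,dd):
    o,w,_=ray(n,uv); return o+w*np.asarray(dd)[:,None]
def proj(n,X):
    i=vision.camera_info(n); f=240/np.tan(np.radians(i['vertical_fov'])/2)
    R=np.array(i['rotation']); c=(np.atleast_2d(X)-np.array(i['position']))@R
    s=c[:,:2]/c[:,2:]; r2=(s**2).sum(1,keepdims=True); s=s*(1+i['k1']*r2)
    return s*f+[i['cx'],i['cy']]
E
python3 - <<'E'
from h import *
for n in('side','top'):
    cap(n,n+'0'); i=vision.camera_info(n); print(n,i)
s=bot.read_state(); print(s)
E
```

```text
pics
side {'vertical_fov': 49.70742980634496, 'cx': 313.213237473982, 'cy': 240.04866945355928, 'k1': -0.13062710256773186, 'position': array([-0.50735921,  0.50739678,  0.59185029]), 'rotation': array([[-0.46422229, -0.39585352,  0.79233684],
       [-0.88531516,  0.18037838, -0.42857986],
       [ 0.02673441, -0.90042414, -0.43419078]])}
top {'vertical_fov': 46.06808866303569, 'cx': 321.9400547032597, 'cy': 246.66316264562724, 'k1': -0.027728629002548986, 'position': array([ 0.41845267, -0.01235919,  1.12307032]), 'rotation': array([[-0.00981135, -0.99633662,  0.08495343],
       [-0.99991226,  0.00901938, -0.00970121],
       [ 0.00889944, -0.08504116, -0.99633769]])}
{'time_s': 0.1, 'joint_positions': array([-8.71183814e+01,  3.02728529e+01,  8.21489471e+01, -5.73188370e-04,
        6.76884997e+01, -1.02288450e+01]), 'qvel': array([ 0.03842299, -0.05862645, -0.16947372, -0.02080222,  0.04960802,
       -0.02346589]), 'tau': array([-1.48937743e-04, -4.40984166e+01, -1.77150893e+01,  6.34233607e-02,
        5.33884973e-02, -5.77131959e-05]), 'position': array([ 0.14174549, -0.60806537,  0.23267844]), 'tcp_rot': array([[ 9.73933713e-01,  2.26832783e-01, -1.06022607e-04],
       [ 2.26832563e-01, -9.73931873e-01,  1.92219254e-03],
       [ 3.32757487e-04, -1.89613750e-03, -9.99998147e-01]]), 'force': array([ 0.59257184, -0.35128965, -0.17531336]), 'moment': array([-0.05128691, -0.03065023, -0.03056074]), 'opening': 0.9999329678753283}
```

View pics/top0.png

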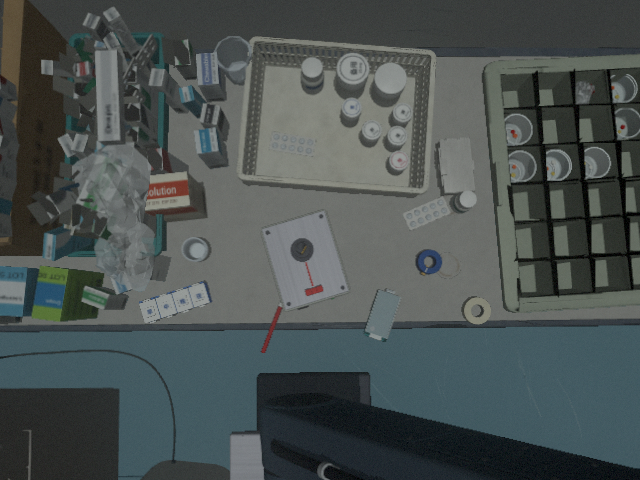

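View pics/side0.png

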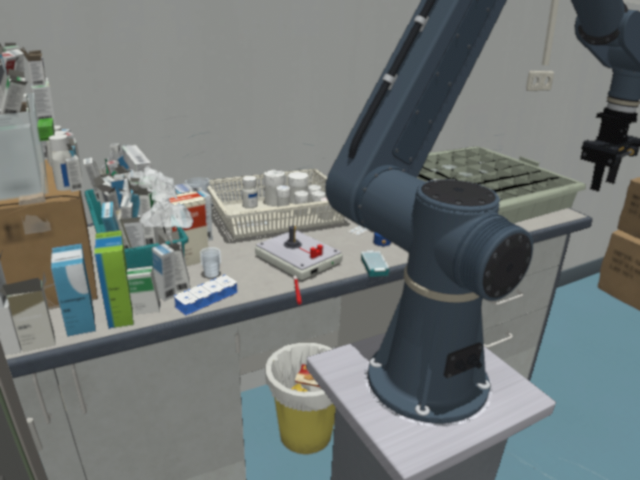

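Top view: shaft at about (302,250), key rest at (314,289), collar at (429,262), tape at (477,310), cutter at (382,315), pill box at (175,302), pots at (195,248). I'll zoom in on the drive and the collar.

```bash
python3 - <<'E'
from h import *
p=np.load('pics/top0.npz')['p'][:,:,::-1]
a=cv2.resize(p[205:315,255:355],(600,600*110//100),interpolation=cv2.INTER_CUBIC)[:600]
b=cv2.resize(p[240:285,405:465],(800,600),interpolation=cv2.INTER_CUBIC)
cv2.imwrite('pics/za.png',np.clip(a*1.6,0,255).astype('u1')); cv2.imwrite('pics/zb.png',np.clip(b*1.6,0,255).astype('u1'))
p=np.load('pics/side0.npz')['p'][:,:,::-1]
cv2.imwrite('pics/zc.png',cv2.resize(p[210:310,240:400],(800,500),interpolation=cv2.INTER_CUBIC))
E
```

```text
(no output)
```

View pics/za.png

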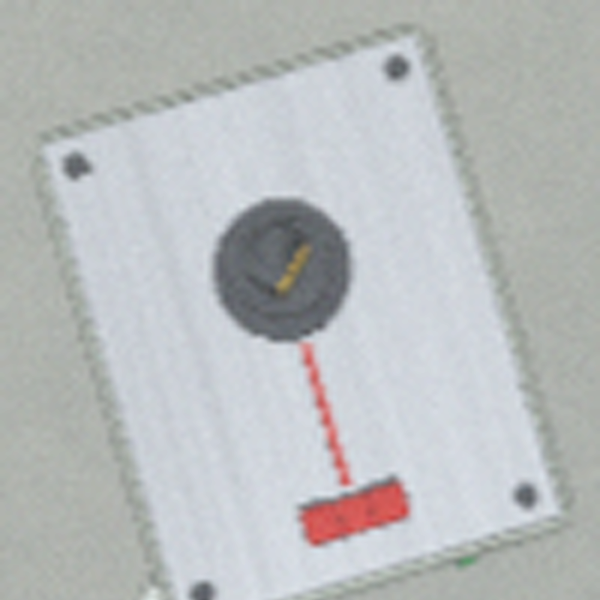

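View pics/zb.png

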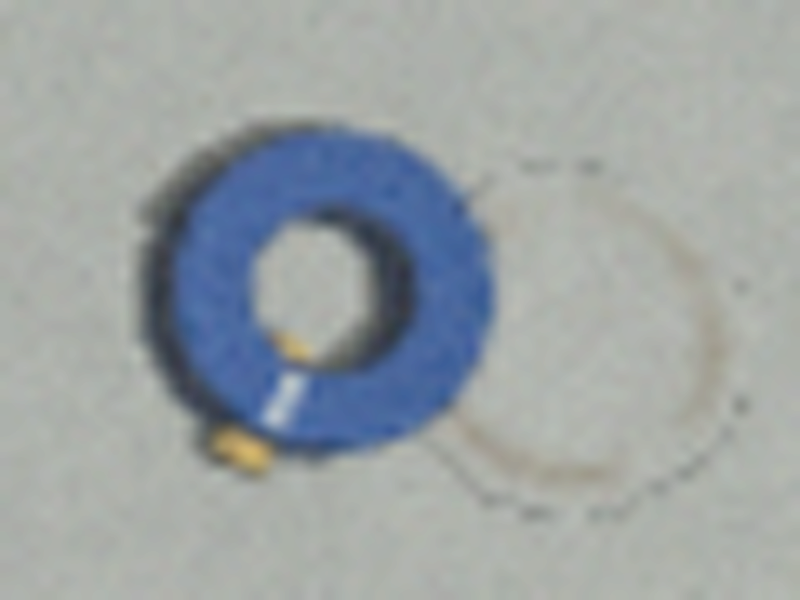

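View pics/zc.png

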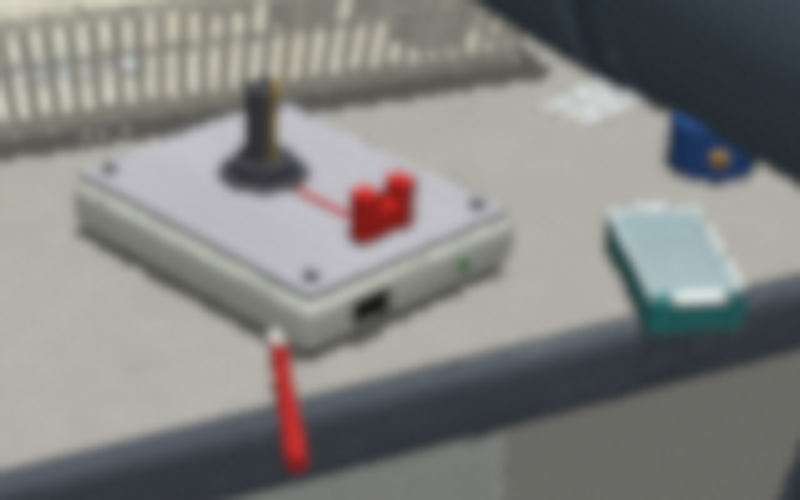

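```bash
python3 - <<'E'
from h import *
p=np.load('pics/top0.npz')['p']; hsv=cv2.cvtColor(p,cv2.COLOR_RGB2HSV); d=np.load('pics/top0.npz')['d']
def cen(m,lo=0):
    n,l,s,c=cv2.connectedComponentsWithStats(m.astype('u1')); 
    return [(tuple(np.round(c[i],2)),s[i].tolist()) for i in range(1,n) if s[i][4]>lo]
H,S,V=[hsv[...,i].astype(int) for i in range(3)]
roi=np.zeros(H.shape,bool); roi[205:315,255:355]=1
red=roi&((H<8)|(H>172))&(S>110)
print('red',cen(red,3))
big=red.copy(); big[:285]=0;big[:,335:]=0;big[298:]=0;big[:,:300]=0
ys,xs=np.nonzero(big); print('rest bbox',cv2.minAreaRect(np.c_[xs,ys].astype('f4')))
kr=plane('top',[[xs.mean(),ys.mean()]],.061)[0]; print('keyrest',kr)
dark=roi&(V<95)&(S<90); dark[:230]=0;dark[270:]=0;dark[:,:282]=0;dark[:,322:]=0
n,l,s,c=cv2.connectedComponentsWithStats(dark.astype('u1')); i=1+np.argmax(s[1:,4])
cs,_=cv2.findContours((l==i).astype('u1'),0,2); (u,v),r=cv2.minEnclosingCircle(cs[0]);print('shoulder px',u,v,r,c[i],s[i])
for q in((u,v),c[i]):
    print(plane('top',[q],.045)[0])
yel=roi&(H>14)&(H<32)&(S>100); print('yel',cen(yel,2)); 
yy,xx=np.nonzero(yel); print(np.c_[xx,yy].tolist())
blue=(H>105)&(H<125)&(S>120); blue[:245]=0;blue[280:]=0;blue[:,412:]&=True; blue[:,:412]=0;blue[:,446:]=0
n,l,s,c=cv2.connectedComponentsWithStats(blue.astype('u1')); i=1+np.argmax(s[1:,4]);cs,_=cv2.findContours((l==i).astype('u1'),0,1)
e=cv2.fitEllipse(cv2.convexHull(cs[0]));print('collar',e,c[i]); print(plane('top',[e[0]],.03), 'depth',np.median(d[l==i]))
D=d[l==i]; yy,xx=np.nonzero(l==i); X=dep('top',np.c_[xx,yy],D); print('z',np.percentile(X[:,2],[10,50,90]))
br=(H>12)&(H<32)&(S>90);br[:250]=0;br[282:]=0;br[:,:410]=0;br[:,:450]&=True;br[:,445:]=0
print('brass',cen(br,1))
wh=(S<60)&(V>150);wh[:265]=0;wh[275:]=0;wh[:,:422]=0;wh[:,432:]=0
print('tick',cen(wh,1))
X=dep('top',[[290,285],[320,220]],d[[285,220],[290,320]]);print('deck',X)
# drive screws
ds=roi&(V<110)&~dark; print(cen(ds,3))
E
```

```text
red [((np.float64(313.7), np.float64(290.17)), [306, 286, 17, 10, 94]), ((np.float64(278.21), np.float64(310.48)), [276, 307, 6, 8, 29])]
rest bbox ((313.21563720703125, 288.8853454589844), (8.141523361206055, 16.761962890625), 73.3007583618164)
keyrest [ 0.42733308 -0.00640808  0.061     ]
shoulder px 301.5 249.5 11.768702507019043 [301.56723716 249.50855746] [291 238  22  24 409]
[0.505276   0.01635067 0.045     ]
[0.50525839 0.01622202 0.045     ]
yel [((np.float64(304.0), np.float64(248.25)), [303, 247, 3, 3, 4])]
[[305, 247], [304, 248], [303, 249], [304, 249], [303, 251], [302, 252]]
collar ((429.38165283203125, 261.46929931640625), (22.960559844970703, 23.138961791992188), 94.99579620361328) [429.66788321 261.1350365 ]
[[ 0.48086878 -0.23164013  0.03      ]] depth 1.0967721
z [0.02678297 0.02981368 0.03265809]
brass [((np.float64(422.71), np.float64(273.43)), [421, 273, 4, 2, 7])]
tick []
deck [[ 0.43775892  0.03908655  0.03722925]
 [ 0.56287309 -0.01967623  0.03777767]]
[((np.float64(347.0), np.float64(206.25)), [346, 205, 3, 3, 4]), ((np.float64(316.36), np.float64(266.63)),
[... 1333 characters left out ...]
64(266.5), np.float64(277.0)), [265, 276, 4, 3, 6]), ((np.float64(313.42), np.float64(286.83)), [305, 284, 17, 6, 24]), ((np.float64(342.38), np.float64(287.38)), [341, 286, 4, 4, 13]), ((np.float64(352.5), np.float64(293.75)), [351, 293, 4, 2, 4]), ((np.float64(288.29), np.float64(303.5)), [287, 302, 4, 4, 14]), ((np.float64(334.29), np.float64(304.86)), [333, 303, 3, 4, 7]), ((np.float64(353.0), np.float64(303.8)), [352, 303, 3, 3, 5]), ((np.float64(336.54), np.float64(310.88)), [333, 307, 8, 8, 26]), ((np.float64(350.6), np.float64(307.6)), [349, 307, 4, 3, 5]), ((np.float64(309.5), np.float64(313.0)), [309, 312, 2, 3, 4]), ((np.float64(346.43), np.float64(313.36)), [342, 312, 9, 3, 14])]
```

```bash
python3 - <<'E'
from h import *
Z=lambda x,y,x0,y0,sx,sy:[(x+.5)/sx-.5+x0,(y+.5)/sy-.5+y0]
a=lambda x,y:Z(x,y,255,205,6,6)
b=lambda x,y:Z(x,y,405,240,800/60,600/45)
deg=lambda v:np.degrees(np.arctan2(v[1],v[0]))
S=plane('top',[a(76,166),a(397,68),a(526,495),a(202,592)],.035)
print(S[:,:2]); print('long edges',deg(S[3]-S[0]),deg(S[2]-S[1]),'short-90',deg(S[1]-S[0])-90,deg(S[2]-S[3])-90)
print('centre',S.mean(0))
sh=np.array([.5053,.0163]); kr=np.array([.4273,-.0064]); print('kr dir',deg(kr-sh))
L=plane('top',[a(305,345),a(346,485)],.035)[:,:2]; print('line',L,deg(L[1]-L[0]),deg(L[1]-sh))
F=plane('top',[a(306,243),a(277,288)],.083)[:,:2]; print('flat top',F,np.linalg.norm(F[1]-F[0]),'edge dir',deg(F[1]-F[0]),'mid',F.mean(0))
C=plane('top',[[429.38,261.47]],.03)[0,:2]
T=plane('top',[b(295,382),b(270,418)],.03)[:,:2]; B=plane('top',[b(240,450)],.015)[0,:2]
print('collar',C,'tick',deg(T[1]-T[0]),deg(T.mean(0)-C),'brass',deg(B-C),np.linalg.norm(B-C))
c2=plane('top',[b(334,289)],.03)[0,:2];print('c2',c2)
print('others'); 
for n,u,z in(('tape',(477,310),.018),('cutter',(382,315),.02),('bottle',(465,200),.068),('blister',(427,213),.005)): print(n,plane('top',[u],z)[0])
E
```

```text
[[ 0.54021657  0.08274755]
 [ 0.57122927 -0.02122886]
 [ 0.43283156 -0.06126164]
 [ 0.40289165  0.04273149]]
long edges -163.7540417954556 -163.86701567271973 short-90 -163.39191340201862 -163.93874447145384
centre [0.48679226 0.01074713 0.035     ]
kr dir -163.7736497047139
line [[ 0.48165245  0.00922553]
 [ 0.43659145 -0.00358198]] -164.1334669131178 -163.86130743817617
flat top [[0.51034094 0.00773402]
 [0.49651474 0.01676226]] 0.016512807476458856 edge dir 146.85622852992958 mid [0.50342784 0.01224814]
collar [ 0.48086745 -0.23163687] tick 143.98697714866947 154.2693116737809 brass 153.53263150841894 0.024902114140727658
c2 [ 0.48136493 -0.23205479]
others
tape [ 0.3856153  -0.32516048  0.018     ]
cutter [ 0.37809149 -0.13857781  0.02      ]
bottle [ 0.59481473 -0.29495101  0.068     ]
blister [ 0.57957213 -0.23441564  0.005     ]
```

```bash
cat >> h.py <<'E'
def goto(x,y,z,yaw):
    """needed dp (mm, tool axes) and turn rotvec (deg) so tool y has world angle yaw, pointing down"""
    from scipy.spatial.transform import Rotation as Rn
    s=bot.read_state(); R=np.array(s['tcp_rot']); p=np.array(s['position'])
    a=np.radians(yaw); Y=np.array([np.cos(a),np.sin(a),0]); Zv=np.array([0,0,-1.]); X=np.cross(Y,Zv)
    T=np.c_[X,Y,Zv]
    print('dp',np.round(R.T@(np.array([x,y,z])-p)*1000,1),'turn',np.round(Rn.from_matrix(R.T@T).as_rotvec(degrees=True),2))
    print('t',round(s['time_s'],2),'pos',np.round(p,4),'yaw',np.round(np.degrees(np.arctan2(R[1,1],R[0,1])),2),'tilt',np.round(R[:2,2],4),'F',np.round(s['force'],1),'M',np.round(s['moment'],2),'open',round(s['opening']*87,2),'j',np.round(s['joint_positions'],1))
E
python3 -c "
from h import *
goto(.5053,.0163,.16,56.9)"
```

```text
dp [ 495.7 -525.5   73.8] turn [-3.0000e-02 -1.4000e-01 -1.3379e+02]
t 0.1 pos [ 0.1417 -0.6081  0.2327] yaw -76.89 tilt [-0.0001  0.0019] F [ 0.6 -0.4 -0.2] M [-0.05 -0.03 -0.03] open 86.99 j [-87.1  30.3  82.1  -0.   67.7 -10.2]
```

>>> {"api": "jog_arm", "payload": {"rows": [{"dp": [20, -21, 0], "turn": [0, 0, -6], "grip": 1}, {"dp": [50, -53, 0], "turn": [0, 0, -14], "grip": 1}, {"dp": [80, -85, 0], "turn": [0, 0, -22], "grip": 1}, {"dp": [110, -117, 0], "turn": [0, 0, -30], "grip": 1}, {"dp": [140, -148, 0], "turn": [0, 0, -38], "grip": 1}, {"dp": [170, -180, 0], "turn": [0, 0, -46], "grip": 1}, {"dp": [200, -212, 0], "turn": [0, 0, -54], "grip": 1}, {"dp": [230, -244, 0], "turn": [0, 0, -62], "grip": 1}, {"dp": [260, -276, 0], "turn": [0, 0, -70], "grip": 1}, {"dp": [290, -307, 0], "turn": [0, 0, -78], "grip": 1}]}}

```text
time_s: 1.1
position: [0.3549, -0.2421, 0.2334]
tcp_rot: [[-0.025, 1.0, -0.0], [1.0, 0.025, 0.0], [0.0, -0.0, -1.0]]
force: [0.9, -0.3, 0.6]
opening: 1.0
```

```bash
python3 -c "
from h import *
goto(.5053,.0163,.16,56.9)"
```

```text
dp [254.6 156.7  73.5] turn [ 0.000e+00 -3.000e-02 -5.549e+01]
t 1.1 pos [ 0.3549 -0.2421  0.2334] yaw 1.41 tilt [-0.0002  0.0005] F [ 0.9 -0.3  0.6] M [-0.03 -0.14  0.03] open 87.0 j [-49.3  15.2 108.8   0.   56.  -50.7]
```

>>> {"api": "jog_arm", "payload": {"rows": [{"dp": [30, 19, 8], "turn": [0, 0, -7], "grip": 1}, {"dp": [62, 38, 18], "turn": [0, 0, -14], "grip": 1}, {"dp": [94, 58, 28], "turn": [0, 0, -21], "grip": 1}, {"dp": [126, 78, 38], "turn": [0, 0, -28], "grip": 1}, {"dp": [158, 98, 48], "turn": [0, 0, -35], "grip": 1}, {"dp": [190, 117, 56], "turn": [0, 0, -42], "grip": 1}, {"dp": [222, 137, 64], "turn": [0, 0, -49], "grip": 1}, {"dp": [248, 153, 72], "turn": [0, 0, -55], "grip": 1}, {"dp": [253, 156, 73], "turn": [0, 0, -55.5], "grip": 1}, {"dp": [253, 156, 73], "turn": [0, 0, -55.5], "grip": 1}]}}

```text
time_s: 2.1
position: [0.5054, 0.0128, 0.1601]
tcp_rot: [[-0.836, 0.549, -0.001], [0.549, 0.836, -0.0], [0.001, -0.001, -1.0]]
force: [0.4, -0.6, 0.2]
opening: 1.001
```

```bash
python3 - <<'E'
from h import *
cap('side','side1'); p,_=cap('top','top1')
goto(.5053,.0163,.063,56.9)
q=np.load('pics/side1.npz')['p'][:,:,::-1]
cv2.imwrite('pics/z1.png',cv2.resize(q[170:290,220:380],(800,600),interpolation=cv2.INTER_CUBIC))
E
```

```text
dp [ 2.4  4.3 97.5] turn [-0.04 -0.03 -0.36]
t 2.2 pos [0.505  0.0114 0.1605] yaw 56.54 tilt [-0.0009 -0.0003] F [-0.7 -0.3 -0.1] M [ 0.05 -0.13  0.02] open 87.01 j [-11.4  27.3 103.3  -0.   49.4 -67.9]
```

View pics/z1.png

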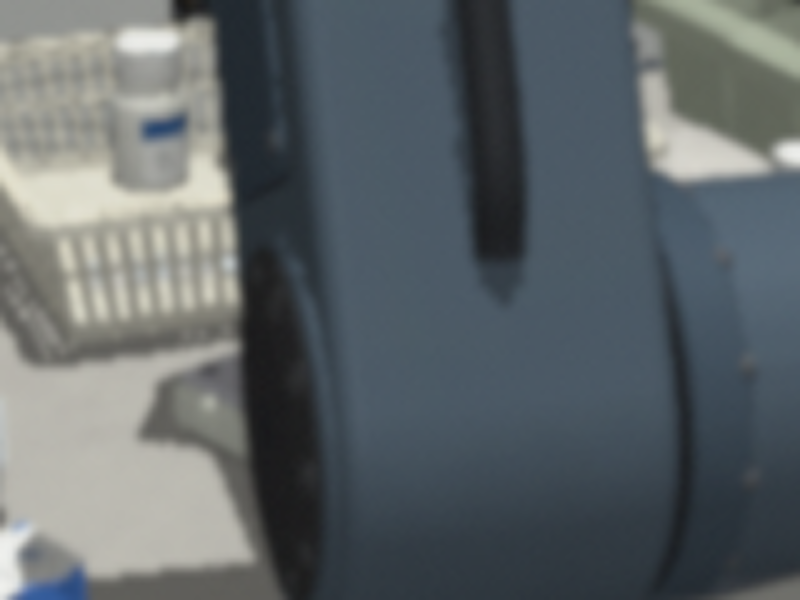

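View pics/top1.png

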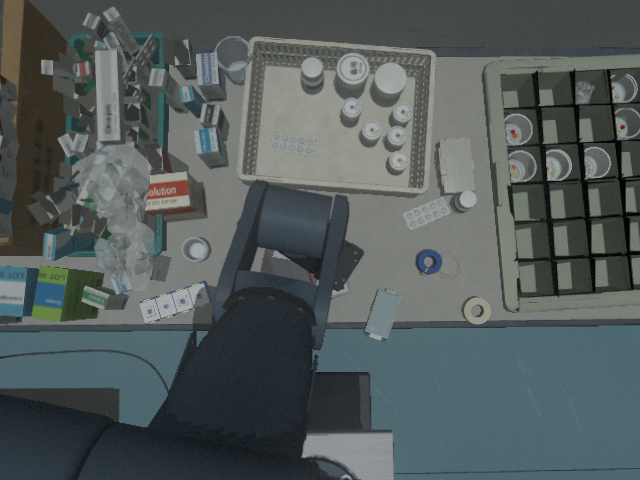

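The arm hides the shaft from both cameras, so I'll descend from the measured position and rely on feel.

>>> {"api": "jog_arm", "payload": {"rows": [{"dp": [2, 4, 15], "turn": [0, 0, -0.4], "grip": 1}, {"dp": [2, 4, 30], "turn": [0, 0, -0.4], "grip": 1}, {"dp": [2, 4, 45], "turn": [0, 0, -0.4], "grip": 1}, {"dp": [2, 4, 60], "turn": [0, 0, -0.4], "grip": 1}, {"dp": [2, 4, 60], "turn": [0, 0, -0.4], "grip": 1}]}}

```text
time_s: 2.7
position: [0.5045, 0.0153, 0.0995]
tcp_rot: [[-0.837, 0.547, -0.004], [0.547, 0.837, 0.0], [0.003, -0.002, -1.0]]
force: [-0.5, -0.5, -0.3]
opening: 1.003
```

```bash
python3 -c "
from h import *
goto(.5053,.0163,.063,56.9)"
```

```text
dp [-0.2  1.3 36.5] turn [-0.09 -0.2  -0.06]
t 2.7 pos [0.5045 0.0153 0.0995] yaw 56.84 tilt [-0.0038  0.0005] F [-0.5 -0.5 -0.3] M [ 0.06 -0.1  -0.02] open 87.28 j [-11.   33.4 105.8  -0.   41.  -67.8]
```

>>> {"api": "jog_arm", "payload": {"rows": [{"dp": [0, 1, 12], "turn": [0, 0, 0], "grip": 1}, {"dp": [0, 1, 24], "turn": [0, 0, 0], "grip": 1}, {"dp": [0, 1, 36], "turn": [0, 0, 0], "grip": 1}, {"dp": [0, 1, 36], "turn": [0, 0, 0], "grip": 0.4}, {"dp": [0, 1, 36], "turn": [0, 0, 0], "grip": 0.3}, {"dp": [0, 1, 36], "turn": [0, 0, 0], "grip": 0.3}, {"dp": [0, 1, 36], "turn": [0, 0, 0], "grip": 0.3}]}}

```text
time_s: 3.4
position: [0.5071, 0.0174, 0.0649]
tcp_rot: [[-0.839, 0.544, 0.001], [0.544, 0.839, -0.0], [-0.001, 0.0, -1.0]]
force: [0.7, 0.8, 0.2]
opening: 0.723
```

```bash
python3 -c "
from h import *
goto(.5053,.0163,.063,56.9)"
```

```text
dp [ 0.9 -1.9  1.9] turn [0.02 0.05 0.12]
t 3.4 pos [0.5071 0.0174 0.0649] yaw 57.02 tilt [ 0.0009 -0.0002] F [0.7 0.8 0.2] M [-0.   -0.17  0.04] open 62.89 j [-10.7  37.2 106.6  -0.   36.2 -67.7]
```

>>> {"api": "jog_arm", "payload": {"rows": [{"dp": [0, -1, 1], "turn": [0, 0, 0], "grip": 0.3}, {"dp": [0, -1, 1], "turn": [0, 0, 0], "grip": 0.3}, {"dp": [0, -1, 1], "turn": [0, 0, 0], "grip": 0.3}, {"dp": [0, -1, 1], "turn": [0, 0, 0], "grip": 0.3}, {"dp": [0, -1, 1], "turn": [0, 0, 0], "grip": 0.2}, {"dp": [0, -1, 1], "turn": [0, 0, 0], "grip": 0.1}, {"dp": [0, -1, 1], "turn": [0, 0, 0], "grip": 0.1}, {"dp": [0, -1, 1], "turn": [0, 0, 0], "grip": 0.0}, {"dp": [0, -1, 1], "turn": [0, 0, 0], "grip": 0.0}, {"dp": [0, -1, 1], "turn": [0, 0, 0], "grip": 0.0}]}}

```text
time_s: 4.4
position: [0.5065, 0.0169, 0.0636]
tcp_rot: [[-0.839, 0.545, 0.001], [0.545, 0.839, 0.0], [-0.0, 0.001, -1.0]]
force: [2.5, 3.8, -0.8]
opening: 0.181
```

```bash
python3 -c "
from h import *
goto(.5053,.0163,.063,16.2)"
```

```text
dp [ 0.7 -1.1  0.6] turn [4.00e-02 0.00e+00 4.08e+01]
t 4.4 pos [0.5065 0.0169 0.0636] yaw 57.0 tilt [0.0006 0.0004] F [ 2.5  3.8 -0.8] M [ 0.8  -0.42 -0.02] open 15.71 j [-1.080e+01  3.730e+01  1.067e+02  1.000e-01  3.600e+01 -6.780e+01]
```

Opening is 15.7 mm, so the pads are square on the flat. Next I'll turn it by about -40.8°, which is positive about the tool's z.

>>> {"api": "jog_arm", "payload": {"rows": [{"dp": [0, 0.9, 0], "turn": [0, 0, 2], "grip": 0}, {"dp": [-0.2, 0.9, 0], "turn": [0, 0, 6], "grip": 0}, {"dp": [-0.4, 0.8, 0], "turn": [0, 0, 11], "grip": 0}, {"dp": [-0.6, 0.8, 0], "turn": [0, 0, 16], "grip": 0}, {"dp": [-0.7, 0.7, 0], "turn": [0, 0, 21], "grip": 0}, {"dp": [-0.9, 0.7, 0], "turn": [0, 0, 26], "grip": 0}, {"dp": [-1.0, 0.6, 0], "turn": [0, 0, 31], "grip": 0}, {"dp": [-1.2, 0.5, 0], "turn": [0, 0, 36], "grip": 0}, {"dp": [-1.3, 0.5, 0], "turn": [0, 0, 40], "grip": 0}, {"dp": [-1.3, 0.5, 0], "turn": [0, 0, 40.8], "grip": 0}]}}

```text
time_s: 5.4
position: [0.5074, 0.016, 0.0636]
tcp_rot: [[-0.279, 0.96, -0.0], [0.96, 0.279, -0.0], [-0.0, -0.0, -1.0]]
force: [0.9, 0.9, 0.4]
opening: 0.181
```

>>> {"api": "jog_arm", "payload": {"rows": [{"dp": [0, 0, 0], "turn": [0, 0, 0], "grip": 0}, {"dp": [0, 0, 0], "turn": [0, 0, 0], "grip": 0}, {"dp": [0, 0, 0], "turn": [0, 0, 0], "grip": 0}]}}

```text
time_s: 5.7
position: [0.5074, 0.016, 0.0636]
tcp_rot: [[-0.28, 0.96, -0.0], [0.96, 0.28, -0.0], [-0.0, -0.0, -1.0]]
force: [-1.3, -1.0, -0.1]
opening: 0.18
```

```bash
python3 -c "
from h import *
goto(.5053,.0163,.063,16.2)"
```

```text
dp [ 0.9 -2.   0.6] turn [-0.02  0.01  0.06]
t 5.7 pos [0.5074 0.016  0.0636] yaw 16.26 tilt [-0.0003 -0.0003] F [-1.3 -1.  -0.1] M [-0.02 -0.1   0.03] open 15.68 j [-10.8  37.3 106.5  -0.   36.2 -27. ]
```

Still 15.7 mm at yaw 16.26°, so the flat faces the key rest. I'll let go, rise and check.

>>> {"api": "jog_arm", "payload": {"rows": [{"dp": [0, 0, 0], "turn": [0, 0, 0], "grip": 0.5}, {"dp": [0, 0, 0], "turn": [0, 0, 0], "grip": 0.5}, {"dp": [0, 0, 0], "turn": [0, 0, 0], "grip": 0.5}, {"dp": [0, 0, 0], "turn": [0, 0, 0], "grip": 0.6}, {"dp": [0, 0, -10], "turn": [0, 0, 0], "grip": 1}, {"dp": [0, 0, -30], "turn": [0, 0, 0], "grip": 1}, {"dp": [0, 0, -60], "turn": [0, 0, 0], "grip": 1}, {"dp": [0, 0, -90], "turn": [0, 0, 0], "grip": 1}, {"dp": [0, 0, -120], "turn": [0, 0, 0], "grip": 1}, {"dp": [0, 0, -130], "turn": [0, 0, 0], "grip": 1}]}}

```text
time_s: 6.7
position: [0.5092, 0.016, 0.197]
tcp_rot: [[-0.279, 0.96, 0.006], [0.96, 0.279, -0.001], [-0.003, 0.006, -1.0]]
force: [0.8, 0.3, -0.5]
opening: 0.97
```

```bash
python3 -c "
from h import *
goto(.481,-.2317,.10,64)"
```

```text
dp [-229.7  -96.8   97.1] turn [  0.24   0.29 -47.78]
t 6.7 pos [0.5092 0.016  0.197 ] yaw 16.22 tilt [ 0.0063 -0.0012] F [ 0.8  0.3 -0.5] M [ 0.01 -0.12 -0.01] open 84.39 j [-10.8  24.2 101.    0.   54.4 -27. ]
```

>>> {"api": "jog_arm", "payload": {"rows": [{"dp": [-20, -8, 0], "turn": [0, 0, -4], "grip": 1}, {"dp": [-50, -21, 0], "turn": [0, 0, -10], "grip": 1}, {"dp": [-80, -34, 0], "turn": [0, 0, -16], "grip": 1}, {"dp": [-110, -46, 0], "turn": [0, 0, -22], "grip": 1}, {"dp": [-140, -59, 0], "turn": [0, 0, -28], "grip": 1}, {"dp": [-170, -72, 20], "turn": [0, 0, -34], "grip": 1}, {"dp": [-200, -84, 40], "turn": [0, 0, -40], "grip": 1}, {"dp": [-222, -93, 60], "turn": [0, 0, -46], "grip": 1}, {"dp": [-229, -96, 80], "turn": [0, 0, -47.8], "grip": 1}, {"dp": [-229, -96, 90], "turn": [0, 0, -47.8], "grip": 1}]}}

```text
time_s: 7.7
position: [0.4781, -0.2312, 0.1016]
tcp_rot: [[-0.898, 0.44, -0.002], [0.44, 0.898, 0.002], [0.003, 0.001, -1.0]]
force: [0.5, 0.3, 0.3]
opening: 1.003
```

```bash
python3 - <<'E'
from h import *
p,_=cap('top','top2'); cap('side','side2')
goto(.481,-.2317,.015,63.9)
p=p[:,:,::-1]
b=cv2.resize(p[205:315,255:355],(545,600),interpolation=cv2.INTER_CUBIC)
cv2.imwrite('pics/z2.png',np.clip(b*1.6,0,255).astype('u1'))
E
```

```text
dp [-4.2 -0.9 86.9] turn [ 0.07 -0.27  0.03]
t 7.8 pos [ 0.4779 -0.2293  0.1019] yaw 63.93 tilt [-0.0037  0.0031] F [-0.3 -0.1 -0. ] M [ 0.1  -0.18  0.02] open 86.88 j [ -37.7   34.5  102.     0.    43.8 -101.7]
```

View pics/z2.png

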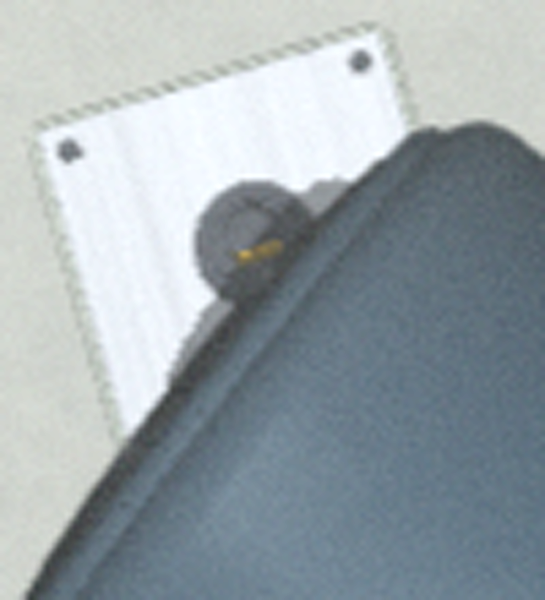

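View pics/side2.png

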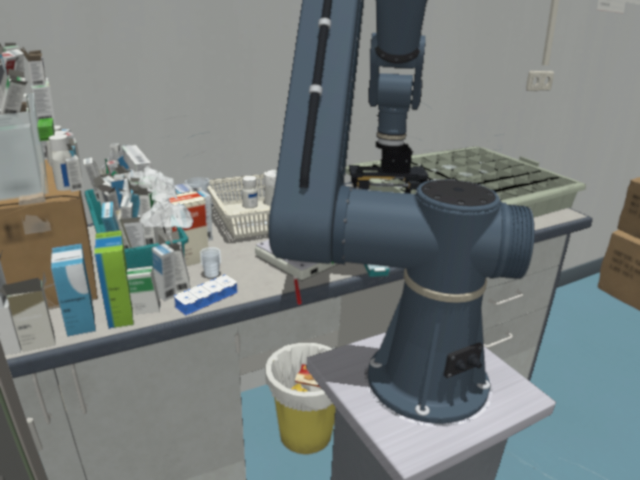

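View pics/top2.png

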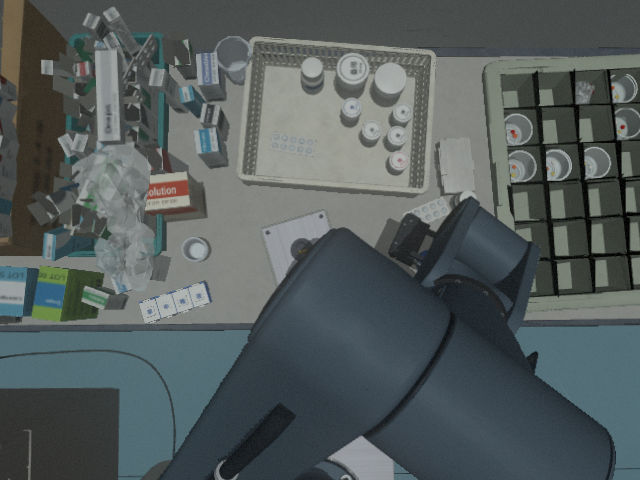

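The flat is parallel to the deck edge, facing the key rest. Now I'll descend over the collar.

>>> {"api": "jog_arm", "payload": {"rows": [{"dp": [-4, -2, 10], "turn": [0, 0, 0], "grip": 1}, {"dp": [-4, -2, 25], "turn": [0, 0, 0], "grip": 1}, {"dp": [-4, -2, 40], "turn": [0, 0, 0], "grip": 1}, {"dp": [-4, -2, 52], "turn": [0, 0, 0], "grip": 1}, {"dp": [-4, -2, 52], "turn": [0, 0, 0], "grip": 1}, {"dp": [-4, -2, 52], "turn": [0, 0, 0], "grip": 1}]}}

```text
time_s: 8.4
position: [0.4823, -0.2338, 0.0517]
tcp_rot: [[-0.899, 0.438, 0.0], [0.438, 0.899, -0.0], [-0.0, -0.0, -1.0]]
force: [1.1, 0.2, -0.2]
opening: 1.004
```

```bash
python3 - <<'E'
from h import *
goto(.4811,-.2320,.016,63.9)
E
```

```text
dp [ 1.9  1.1 35.7] turn [-0.    0.01  0.14]
t 8.4 pos [ 0.4823 -0.2338  0.0517] yaw 64.04 tilt [ 0.0002 -0.0001] F [ 1.1  0.2 -0.2] M [ 0.01 -0.16 -0.06] open 87.31 j [ -37.8   39.8  102.7    0.    37.5 -101.9]
```

>>> {"api": "jog_arm", "payload": {"rows": [{"dp": [1.5, 1, 10], "turn": [0, 0, 0], "grip": 1}, {"dp": [1.5, 1, 22], "turn": [0, 0, 0], "grip": 1}, {"dp": [1.5, 1, 32], "turn": [0, 0, 0], "grip": 1}, {"dp": [1.5, 1, 35.5], "turn": [0, 0, 0], "grip": 1}, {"dp": [1.5, 1, 35.5], "turn": [0, 0, 0], "grip": 0.75}, {"dp": [1.5, 1, 35.5], "turn": [0, 0, 0], "grip": 0.65}, {"dp": [1.5, 1, 35.5], "turn": [0, 0, 0], "grip": 0.6}, {"dp": [1.5, 1, 35.5], "turn": [0, 0, 0], "grip": 0.6}]}}

```text
time_s: 9.2
position: [0.4813, -0.2327, 0.0164]
tcp_rot: [[-0.899, 0.438, 0.001], [0.438, 0.899, -0.0], [-0.001, -0.0, -1.0]]
force: [-0.0, -0.4, -0.3]
opening: 0.72
```

```bash
python3 - <<'E'
from h import *
goto(.4811,-.2320,.016,63.9)
E
```

```text
dp [0.5 0.5 0.4] turn [-0.01  0.04  0.11]
t 9.2 pos [ 0.4813 -0.2327  0.0164] yaw 64.01 tilt [ 0.0006 -0.0005] F [-0.  -0.4 -0.3] M [-0.01 -0.14 -0.01] open 62.67 j [ -37.8   43.4  103.4   -0.    33.1 -101.8]
```

Good position; now I'll close to grip.

>>> {"api": "jog_arm", "payload": {"rows": [{"dp": [0.5, 0.5, 0], "turn": [0, 0, 0], "grip": 0.57}, {"dp": [0.5, 0.5, 0], "turn": [0, 0, 0], "grip": 0.55}, {"dp": [0.5, 0.5, 0], "turn": [0, 0, 0], "grip": 0.54}, {"dp": [0.5, 0.5, 0], "turn": [0, 0, 0], "grip": 0.5}, {"dp": [0.5, 0.5, 0], "turn": [0, 0, 0], "grip": 0.4}, {"dp": [0.5, 0.5, 0], "turn": [0, 0, 0], "grip": 0.2}, {"dp": [0.5, 0.5, 0], "turn": [0, 0, 0], "grip": 0}]}}

```text
time_s: 9.9
position: [0.4809, -0.232, 0.0163]
tcp_rot: [[-0.899, 0.438, 0.0], [0.438, 0.899, -0.0], [-0.0, -0.0, -1.0]]
force: [-1.0, -0.9, 4.4]
opening: 0.549
```

>>> {"api": "jog_arm", "payload": {"rows": [{"dp": [0, 0, -8], "turn": [0, 0, 0], "grip": 0}, {"dp": [0, 0, -25], "turn": [0, 0, 0], "grip": 0}, {"dp": [0, 0, -50], "turn": [0, 0, 0], "grip": 0}, {"dp": [0, 0, -80], "turn": [0, 0, 0], "grip": 0}, {"dp": [0, 0, -110], "turn": [0, 0, 0], "grip": 0}, {"dp": [0, 0, -130], "turn": [0, 0, 0], "grip": 0}, {"dp": [0, 0, -140], "turn": [0, 0, 0], "grip": 0}]}}

```text
time_s: 10.6
position: [0.4815, -0.2319, 0.1581]
tcp_rot: [[-0.899, 0.438, 0.003], [0.438, 0.899, -0.001], [-0.003, -0.0, -1.0]]
force: [1.1, -0.6, -1.8]
opening: 0.549
```

```bash
python3 - <<'E'
from h import *
p,_=cap('top','top3'); s,_=cap('side','side3')
goto(.5055,.0155,.156,106.2)
b=cv2.resize(p[180:300,360:500,::-1],(700,600),interpolation=cv2.INTER_CUBIC)
cv2.imwrite('pics/z3.png',np.clip(b*1.5,0,255).astype('u1'))
b=cv2.resize(s[130:250,320:460,::-1],(700,600),interpolation=cv2.INTER_CUBIC)
cv2.imwrite('pics/z3s.png',b)
E
```

```text
dp [ 86.8 233.    1. ] turn [ -0.07   0.13 -42.18]
t 10.7 pos [ 0.4814 -0.2319  0.1572] yaw 64.02 tilt [ 0.0021 -0.0013] F [ 0.1  0.3 -1.9] M [ 0.03 -0.14 -0.04] open 47.79 j [ -37.7   29.4   99.5    0.    51.  -101.7]
```

View pics/z3.png

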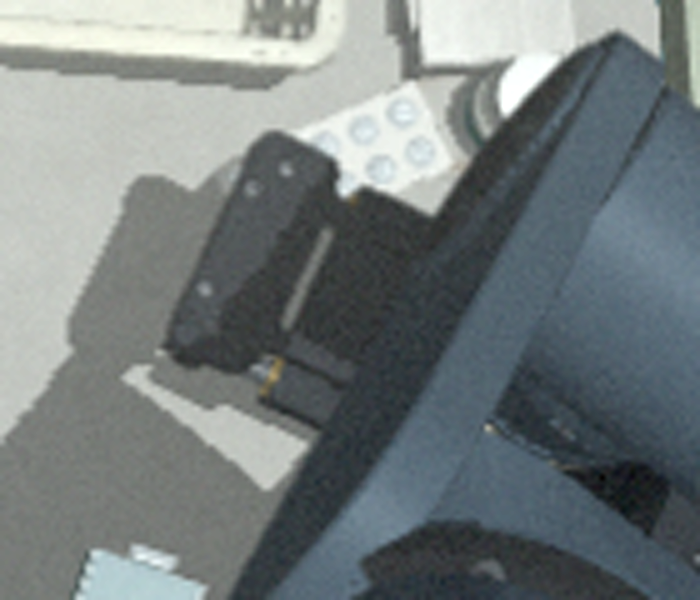

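View pics/z3s.png

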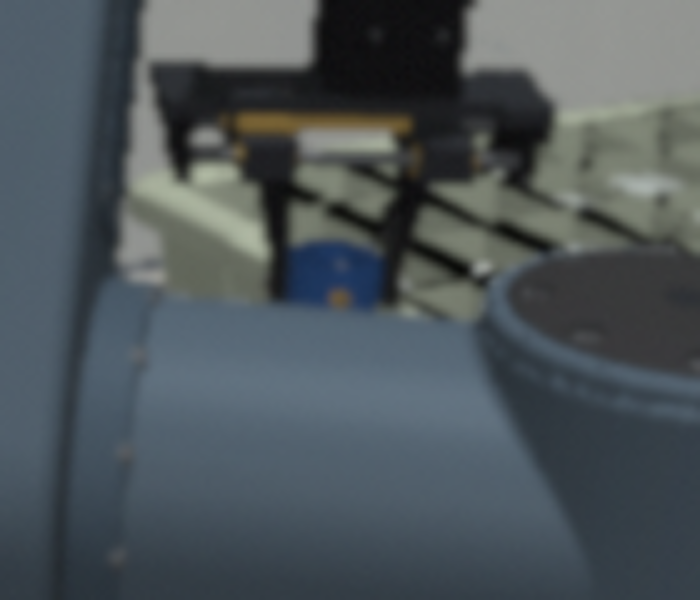

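```bash
python3 - <<'E'
from h import *
s=np.load('pics/side3.npz')['p']; hsv=cv2.cvtColor(s,cv2.COLOR_RGB2HSV).astype(int)
m=(hsv[...,0]>8)&(hsv[...,0]<35)&(hsv[...,1]>60); m[:184]=0;m[196:]=0;m[:,380:396]&=True;m[:,:380]=0;m[:,396:]=0
ys,xs=np.nonzero(m);print(len(xs),xs.mean(),ys.mean())
C=np.array([.4814,-.2319]); z=.1572-.0163+.015
for q in([xs.mean(),ys.mean()],[388,189]):
    B=plane('side',[q],z)[0]; v=B[:2]-C; print(B,np.linalg.norm(v),np.degrees(np.arctan2(v[1],v[0])))
    # intersect ray with collar-side circle r=28
for a in(148,151,154,157,160):
    print(a,proj('side',[C[0]+.028*np.cos(np.radians(a)),C[1]+.028*np.sin(np.radians(a)),z])[0], end=' ')
print(proj('side',[C[0],C[1],z+.015]))
b=(hsv[...,0]>105)&(hsv[...,0]<125)&(hsv[...,1]>120); b[:175]=0;b[192:]=0;b[:,:370]=0;b[:,405:]=0
for r in(180,183,186,189):
    x=np.nonzero(b[r])[0]; print(r,x.min(),x.max())
E
```

```text
4 387.5 189.5
[ 0.46646225 -0.22356561  0.1559    ] 0.01710550941232783 150.84103994986282
[ 0.46895532 -0.22683279  0.1559    ] 0.013436760294778896 157.84489105277325
148 [387.3986918  191.00743451] 151 [387.99577912 191.03488604] 154 [388.5894181  191.05146176] 157 [389.17788469 191.05711506] 160 [389.75947188 191.05183278] [[387.29376142 181.45931856]]
180 378 392
183 378 396
186 377 396
189 377 395
```

Held: 47.8 mm opening, and the screw sits at about 154° in the side view (388,189), midway between the fingers. I'll carry it to the shaft.

>>> {"api": "jog_arm", "payload": {"rows": [{"dp": [9, 24, 0], "turn": [0, 0, -4], "grip": 0}, {"dp": [20, 53, 0], "turn": [0, 0, -9], "grip": 0}, {"dp": [31, 82, 0], "turn": [0, 0, -14], "grip": 0}, {"dp": [42, 112, 0], "turn": [0, 0, -20], "grip": 0}, {"dp": [53, 141, 0], "turn": [0, 0, -26], "grip": 0}, {"dp": [64, 170, 0], "turn": [0, 0, -32], "grip": 0}, {"dp": [75, 200, 0], "turn": [0, 0, -37], "grip": 0}, {"dp": [84, 224, 0], "turn": [0, 0, -41], "grip": 0}, {"dp": [87, 233, 0], "turn": [0, 0, -42.2], "grip": 0}, {"dp": [87, 233, 0], "turn": [0, 0, -42.2], "grip": 0}]}}

```text
time_s: 11.7
position: [0.504, 0.0169, 0.1549]
tcp_rot: [[-0.96, -0.281, -0.002], [-0.281, 0.96, 0.0], [0.002, 0.001, -1.0]]
force: [0.9, -0.3, -0.8]
opening: 0.55
```

>>> {"api": "jog_arm", "payload": {"rows": [{"dp": [0, 0, 10], "turn": [0, 0, 0], "grip": 0}, {"dp": [0, 0, 22], "turn": [0, 0, 0], "grip": 0}, {"dp": [0, 0, 30], "turn": [0, 0, 0], "grip": 0}, {"dp": [0, 0, 30], "turn": [0, 0, 0], "grip": 0}, {"dp": [0, 0, 30], "turn": [0, 0, 0], "grip": 0}]}}

```text
time_s: 12.2
position: [0.5046, 0.0152, 0.1255]
tcp_rot: [[-0.961, -0.278, -0.001], [-0.278, 0.961, 0.0], [0.001, 0.0, -1.0]]
force: [0.2, -0.3, -1.3]
opening: 0.548
```

```bash
python3 - <<'E'
from h import *
goto(.5055,.0155,.0613,106.2)
p,_=cap('top','top4'); s,_=cap('side','side4')
E
```

```text
dp [-1.  -0.  64.2] turn [ 0.03 -0.06 -0.05]
t 12.2 pos [0.5046 0.0152 0.1255] yaw 106.15 tilt [-0.0011  0.0002] F [ 0.2 -0.3 -1.3] M [ 0.09 -0.17  0.03] open 47.71 j [ -11.    30.7  104.9   -0.    44.4 -117.1]
```

View pics/top4.png

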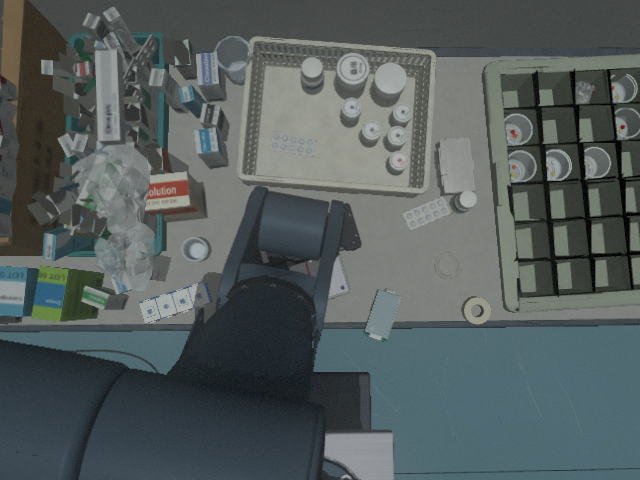

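View pics/side4.png

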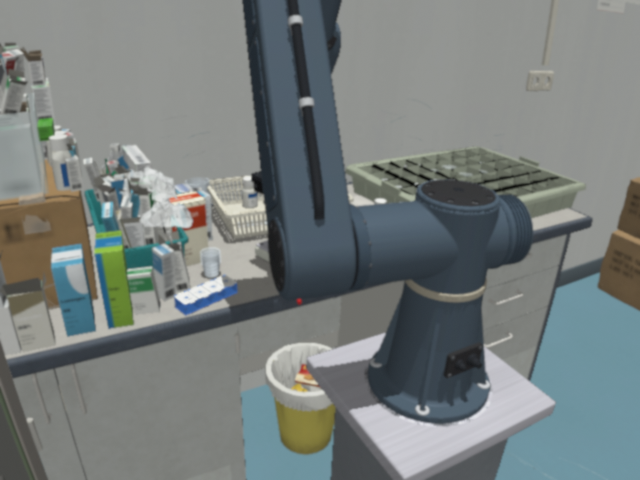

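>>> {"api": "jog_arm", "payload": {"rows": [{"dp": [-1, 0, 7], "turn": [0, 0, 0], "grip": 0}, {"dp": [-1, 0, 14], "turn": [0, 0, 0], "grip": 0}, {"dp": [-1, 0, 20], "turn": [0, 0, 0], "grip": 0}, {"dp": [-1, 0, 24], "turn": [0, 0, 0], "grip": 0}, {"dp": [-1, 0, 28], "turn": [0, 0, 0], "grip": 0}, {"dp": [-1, 0, 32], "turn": [0, 0, 0], "grip": 0}, {"dp": [-1, 0, 32], "turn": [0, 0, 0], "grip": 0}]}}

```text
time_s: 13.0
position: [0.5054, 0.0161, 0.0935]
tcp_rot: [[-0.96, -0.279, -0.001], [-0.279, 0.96, 0.0], [0.001, 0.001, -1.0]]
force: [-0.4, -0.4, -1.4]
opening: 0.55
```

```bash
python3 - <<'E'
from h import *
goto(.5055,.0155,.0613,106.2)
E
```

```text
dp [ 0.  -0.6 32.2] turn [ 0.03 -0.06  0.01]
t 13.0 pos [0.5054 0.0161 0.0935] yaw 106.21 tilt [-0.0011  0.0002] F [-0.4 -0.4 -1.4] M [ 0.08 -0.1  -0.01] open 47.82 j [ -10.9   34.1  105.9    0.    40.1 -117.1]
```

No contact yet with the bore 5 mm over the shaft's end. I'll continue past the screw-tip level.

>>> {"api": "jog_arm", "payload": {"rows": [{"dp": [0, -0.4, 2], "turn": [0, 0, 0], "grip": 0}, {"dp": [0, -0.4, 4], "turn": [0, 0, 0], "grip": 0}, {"dp": [0, -0.4, 6], "turn": [0, 0, 0], "grip": 0}, {"dp": [0, -0.4, 8], "turn": [0, 0, 0], "grip": 0}, {"dp": [0, -0.4, 10], "turn": [0, 0, 0], "grip": 0}, {"dp": [0, -0.4, 10], "turn": [0, 0, 0], "grip": 0}]}}

```text
time_s: 13.6
position: [0.5057, 0.0157, 0.0838]
tcp_rot: [[-0.96, -0.279, -0.001], [-0.279, 0.96, 0.0], [0.0, 0.0, -1.0]]
force: [-0.1, 0.5, -0.1]
opening: 0.551
```

```bash
python3 - <<'E'
from h import *
goto(.5055,.0155,.0613,106.2)
E
```

```text
dp [ 0.2 -0.1 22.5] turn [ 0.01 -0.03  0.01]
t 13.6 pos [0.5057 0.0157 0.0838] yaw 106.21 tilt [-0.0005  0.0001] F [-0.1  0.5 -0.1] M [ 0.12 -0.13 -0.02] open 47.93 j [ -10.9   35.1  106.2    0.    38.7 -117.1]
```

>>> {"api": "jog_arm", "payload": {"rows": [{"dp": [0, 0, 3], "turn": [0, 0, 0], "grip": 0}, {"dp": [0, 0, 6], "turn": [0, 0, 0], "grip": 0}, {"dp": [0, 0, 9], "turn": [0, 0, 0], "grip": 0}, {"dp": [0, 0, 12], "turn": [0, 0, 0], "grip": 0}, {"dp": [0, 0, 15], "turn": [0, 0, 0], "grip": 0}, {"dp": [0, 0, 18], "turn": [0, 0, 0], "grip": 0}, {"dp": [0, 0, 20], "turn": [0, 0, 0], "grip": 0}, {"dp": [0, 0, 20], "turn": [0, 0, 0], "grip": 0}]}}

```text
time_s: 14.4
position: [0.5057, 0.0157, 0.0637]
tcp_rot: [[-0.96, -0.279, -0.001], [-0.279, 0.96, 0.0], [0.001, 0.0, -1.0]]
force: [-0.1, 0.6, -1.0]
opening: 0.549
```

```bash
python3 - <<'E'
from h import *
goto(.5055,.0155,.0613,106.2)
E
```

```text
dp [ 0.2 -0.1  2.4] turn [ 0.02 -0.03  0.01]
t 14.4 pos [0.5057 0.0157 0.0637] yaw 106.21 tilt [-0.0007  0.0001] F [-0.1  0.6 -1. ] M [ 0.16 -0.09  0.02] open 47.8 j [ -10.9   37.3  106.8    0.    36.  -117.1]
```

Free all the way. Now I'll press down in small steps until contact.

>>> {"api": "jog_arm", "payload": {"rows": [{"dp": [0, 0, 1], "turn": [0, 0, 0], "grip": 0}, {"dp": [0, 0, 2], "turn": [0, 0, 0], "grip": 0}, {"dp": [0, 0, 2.5], "turn": [0, 0, 0], "grip": 0}, {"dp": [0, 0, 2.5], "turn": [0, 0, 0], "grip": 0}]}}

```text
time_s: 14.8
position: [0.5059, 0.0157, 0.0616]
tcp_rot: [[-0.96, -0.279, 0.0], [-0.279, 0.96, 0.0], [-0.0, -0.0, -1.0]]
force: [-0.1, -0.4, -0.7]
opening: 0.548
```

>>> {"api": "jog_arm", "payload": {"rows": [{"dp": [0, 0, 0.3], "turn": [0, 0, 0], "grip": 0}, {"dp": [0, 0, 0.5], "turn": [0, 0, 0], "grip": 0}, {"dp": [0, 0, 0.5], "turn": [0, 0, 0], "grip": 0}]}}

```text
time_s: 15.1
position: [0.5059, 0.0156, 0.0613]
tcp_rot: [[-0.96, -0.279, 0.0], [-0.279, 0.96, -0.0], [-0.0, -0.0, -1.0]]
force: [-0.1, 0.0, 1.2]
opening: 0.547
```

>>> {"api": "jog_arm", "payload": {"rows": [{"dp": [0, 0, 0.3], "turn": [0, 0, 0], "grip": 0}, {"dp": [0, 0, 0.6], "turn": [0, 0, 0], "grip": 0}, {"dp": [0, 0, 0.6], "turn": [0, 0, 0], "grip": 0}, {"dp": [0, 0, 0.6], "turn": [0, 0, 0], "grip": 0}]}}

```text
time_s: 15.5
position: [0.5059, 0.0156, 0.0612]
tcp_rot: [[-0.96, -0.279, 0.001], [-0.279, 0.96, -0.0], [-0.0, -0.0, -1.0]]
force: [-1.6, 0.1, 6.8]
opening: 0.551
```

```bash
python3 - <<'E'
from h import *
goto(.5055,.0155,.0613,106.2)
E
```

```text
dp [ 0.4 -0.  -0.1] turn [-0.02  0.03  0.01]
t 15.5 pos [0.5059 0.0156 0.0612] yaw 106.21 tilt [ 0.0005 -0.0001] F [-1.6  0.1  6.8] M [ 0.16  0.05 -0.03] open 47.91 j [ -10.9   37.5  106.8   -0.    35.6 -117.1]
```

>>> {"api": "jog_arm", "payload": {"rows": [{"dp": [0, 0, 0], "turn": [0, 0, 0], "grip": 0}, {"dp": [0, 0, 0], "turn": [0, 0, 0], "grip": 0}, {"dp": [0, 0, 0], "turn": [0, 0, 0], "grip": 0}, {"dp": [0, 0, 0], "turn": [0, 0, 0], "grip": 0}, {"dp": [0, 0, 0], "turn": [0, 0, 0], "grip": 0}]}}

```text
time_s: 16.0
position: [0.5059, 0.0157, 0.0612]
tcp_rot: [[-0.96, -0.279, 0.001], [-0.279, 0.96, -0.0], [-0.001, -0.0, -1.0]]
force: [-1.6, -0.6, 6.7]
opening: 0.552
```

```bash
python3 - <<'E'
from h import *
p,_=cap('top','top5'); s,_=cap('side','side5')
cv2.imwrite('pics/z5.png',np.clip(cv2.resize(p[180:320,200:360,::-1],(685,600),interpolation=cv2.INTER_CUBIC)*1.6,0,255).astype('u1'))
goto(.5055,.0155,.0613,106.2)
E
```

```text
dp [ 0.5 -0.  -0.1] turn [-0.02  0.03  0.01]
t 16.1 pos [0.5059 0.0156 0.0612] yaw 106.21 tilt [ 0.0006 -0.0001] F [-1.4 -0.8  6.6] M [ 0.08  0.1  -0.01] open 47.71 j [ -10.9   37.5  106.8   -0.    35.6 -117.1]
```

View pics/z5.png

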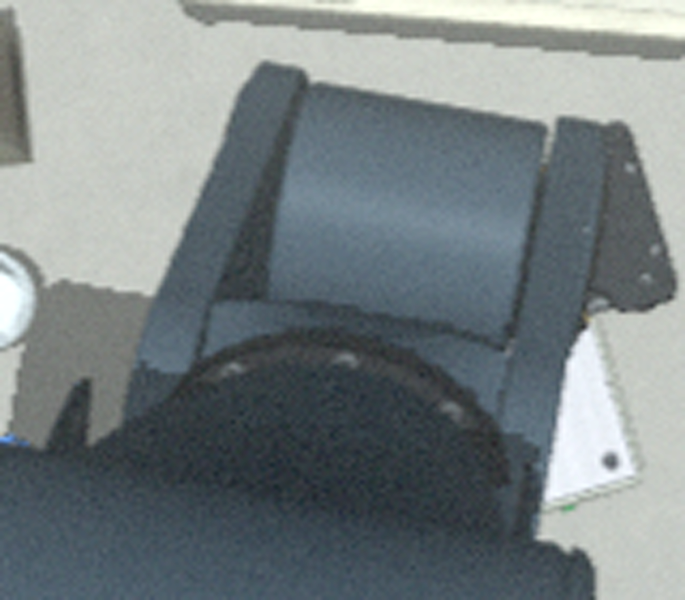

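View pics/side5.png

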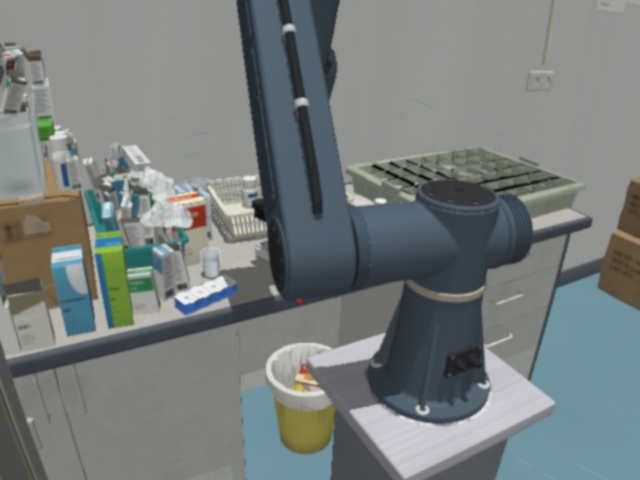

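The arm hides the collar in both views. Height, force and opening are steady, and the bystanders I can see haven't moved. I'll hand in.

```bash
python3 -c "
from rig import bot
print(bot.hand_in())"
```

```text
the job is handed in; nothing more can be done
None
```

The collar is on the shaft and down on the shoulder, with its set screw over the flat and facing the key rest. I handed in at 16.1 s with the arm still gripping it and pressing down at about 6.7 N.

- **Shaft:** I pinched across the flat at an opening of 15.7 mm and turned the shaft about 41°. It still read 15.7 mm with the pads square to the key rest direction. A picture after letting go showed the yellow flat facing the key rest.
- **Collar:** I gripped it square to its screw at 47.8 mm and turned it 42° on the way over. It slid down freely, past the level where the screw tip would have caught on the round.
- **Seating:** First contact came at a TCP height of 61.3 mm, exactly where the shoulder should stop it. Height, force and opening then held steady for half a second.

**Not checked:** the arm hid the collar from both cameras at the end, so the seating and screw direction rest on height, force, free entry and yaw. The screw's angle came from the earlier pictures and is good to a few degrees. One short-baseline reading of the tick alone gave 144° against 154° from the other two readings, and I did not use it. Nothing touched the other items, and those still visible in the last pictures had not moved.

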